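# Set up the sampling station

## Robot

A 6-joint arm with a two-finger parallel gripper is mounted at the origin on a cart in front of the work surface, level with it; the furniture and walls round the work are solid. World frame = base frame: x ahead of the robot, y to its left, z up, the work surface at z = 0. Lengths are in m, angles in rad, forces in N, time in s.
With the tool pointing down it reaches from about 0.25 to 0.775 m from the base axis. Payload 8.9 kg.
Tool frame: the origin (TCP) lies midway between the tips of the shut fingers; the grasp point (between the pads) lies 19 mm behind it; z points along the fingers, y is the line along which they close (so a half turn about z gives the same grasp; the last joint's range is limited). The gripper opens to 85 mm and grips with 20 to 120 N. Pads are 22 mm wide; open, the fingers measure 114 mm over their backs; the gripper's body (76 mm by 85 mm) begins 54 mm behind the grasp point. The pads swing forward as they close: fully open they stand 13 mm farther back than shut.
Start: joints at [1.1, 0.291, -0.153, 1.127, 0, 1.431], TCP at [0.171, 0.496, 0.231] pointing down, gripper open.
Joint ranges: [-2.52, 2.52], [-0.91, 1.74], [-1.3, 1.37], [-1.96, 2.02], [-1.52, 1.47], [-3.14, 3.14]. Speed limits (rad/s): [2.22, 2.22, 2.79, 3.14, 3.14, 3.14].

## Interface

Orientations are given as a rotation vector (axis times angle).
In Python, from cell import observe, eyes, order, nets gives the robot as it stands. The module is installed in compiled form; this text tells all that it offers.
- The arm moves only by the tool arm_command, never from a script. Its argument "targets" is a list of rows, each a list of 3 entries, a list of its own where there are three numbers: the closure, from 0 (fully open) to 1 (shut), then the shift along the tool's x, y, z in cm, then the turn about the tool's z in rad. A call has 1 to 5 rows; each row is the pose to reach, as a shift and turn from the pose commanded when the call began, along the tool's axes at that moment; what a row does not reach only later rows make up. A row lasts 1/12 s, in which the tool goes at most 41.7 mm and 7.16 degrees, less where a joint would pass 70% of its speed; a pose out of reach is approached as far as the arm can. A call with a gripper value outside its range is refused whole. The fingers move at their own pace and stop on an object; the grip force is fixed at half the most. Time passes only in rows, so rows that repeat a pose let the fingers close. It gives the time, the measured TCP pose, the force, the opening and the grip force at its end, in the units of the state.
- observe(): the state, without advancing time (a new reading comes with each control period).
- eyes.snapshot(name): name is "scene" or "top" or "wrist"; returns a dict with "pixels" (400x640x3 uint8, blue, green, red), "fx", "fy", "cx", "cy" (pixels), "k1" (the pictures are not rectified: a ray, as slopes to the right and down, at radius r is drawn at 1 + k1 r^2 times it, then the intrinsics apply), "R" (3x3) and "t" (3): a world point X has camera coordinates R X + t. Camera axes: x right, y down, z forward; pixel columns grow to the right and rows downward; lengths in m; the calibration is good to about 2 mm. A picture is of the moment at which its call begins. There is no depth.
- order.finish_job(): hands the job in; it is judged then, once.
Trained networks look in a picture, given as the dict that the camera call returned (one of the last four; its "shot" number tells which), for a name from the list of things; names that differ only in an ending like _2 or _b are one class to them, and where a whole thing is asked for, a point or a joint stands for the part that bears it (a point fixed in the world has none). Each returns a list of dicts, best first, with "confidence" (0 to 1); they miss things now and then, are a little off and sometimes report something else, mostly with a low value. They report only what shows in the picture. A call takes as long as a camera call. They do not tell look-alikes from the thing itself.
- nets.boxes_of(label, picture): "extent" ([left, top, width, height] in pixels, round what is visible of it).
The state is a dict: "time_s": time; "joints": joint angles; "joint_vel": joint speeds; "joint_efforts": joint torques, N m; "tool_pos": TCP position; "tool_rot": TCP orientation; "ft_force": force on the tool from outside, world axes, zero at the start; "ft_torque": the same for the moment, N m; "finger_gap": finger opening in m; "grip_force": force on a finger pad.
Only numpy, scipy, OpenCV 4.12 (cv2) and the standard library are available. Lean on these libraries where they do the work, as an engineer would, in place of code of your own. Each camera call takes 0.05 s, during which the arm holds its last target. There are 200 camera calls.

## Task

Set up the sampling station: lay the pipette in the longer tray and the marker pen in the shorter tray, and stand the white bottle in the larger round holder and the small glass vial in the smaller one. Each must sit right down on the floor of its holder, the tools lying flat along their trays and the bottle and vial upright. Do not shift the roll of tape or the forceps.

Things in the scene. Friction and masses are not known exactly. Their poses are not given: they have to be found in the camera images.
- pipette: the pipette, white, lying on its side, 27 wide (x) x 232 long (y) x 27 mm high. Origin: centre of its underside. Its own y axis runs along its length, z up. Weighs about 90 g, balanced at its middle; gripped there across the 27 mm width from above, its sides may be taken as straight and parallel.
- marker: the marker pen, white with a black cap, lying down, 17 wide (x) x 139 long (y) x 17 mm high; does not roll. Origin: centre of its underside, y axis along its length, z up. About 18 g, balanced at its middle.
- bottle: the white plastic bottle, standing upright: body 60 mm in diameter, 108 mm high in all, with a white screw cap 49 mm in diameter from 81 to 107 mm height (fixed on; gripping the cap from above is the easy way). Origin: centre of its underside, z up. 100 to 230 g.
- vial: the small glass vial, standing upright: body 27 mm in diameter up to about 45 mm height, white cap 24 mm in diameter above that, 61 mm high in all. Origin: centre of its underside, z up. About 30 g.
- pipette_rest: the pipette's rest: the longer of two lay-in trays fixed to the bench, 55 (x) x 266 (y) x 12 mm high outside, pale metal with a grey lining. Inside it is 45 wide x 256 long; floor 3 mm above the bench; walls 5 mm thick; both long walls are missing over the middle 76 mm, so that fingers can pass. Origin: centre of its underside (at bench height), y axis along its length, z up. Either way round will do.
- marker_rest: the marker's rest: the shorter of the two lay-in trays fixed to the bench, 45 (x) x 171 (y) x 10 mm high outside, pale metal with a grey lining. Inside it is 35 wide x 161 long; floor 3 mm above the bench; walls 5 mm thick; both long walls are missing over the middle 76 mm. Origin: centre of its underside, y axis along its length, z up. Either way round will do.
- bottle_well: the bottle's well: the larger of two round pale metal holders fixed to the bench, a ring of 78 mm inner diameter and 88 mm outer diameter, 15 mm high, on a thin 98 mm flange, grey floor 3 mm above the bench. Origin: centre of its underside, z up.
- vial_well: the vial's well: the smaller of the two round pale metal holders fixed to the bench, a ring of 44 mm inner diameter and 54 mm outer diameter, 20 mm high, on a thin 64 mm flange, grey floor 3 mm above the bench. Origin: centre of its underside, z up.
- tape_roll: bystander: a roll of pale yellow tape lying flat in the middle of the work, 70 x 73 x 20 mm. Origin: centre of its underside. Leave it where it is.
- forceps: bystander: thin steel forceps lying on the left of the work between two rows of things, 13 (x) x 134 (y) x 9 mm. Origin: centre of the underside, y axis along the length. Leave them where they are.
There are look-alikes about, which are no part of the job. Leave any pink or red look-alike of the vial_well alone.

How it is judged:
At the end, for the whole second after the job is handed in: Each thing rests on its own holder's floor (raised under 6 mm above the bench), flat or upright within 0.15 rad and at rest: pipette and marker within 18 mm of the tray centre and 0.16 rad of its length, bottle and vial within 13 mm of the well centre (horizontal distance between pipette and pipette_rest below 0.018 m and z of pipette in the frame of pipette_rest between 0 and 0.006 m and angle between each of pipette, marker, bottle, vial's own z axis and vertical below 0.15 rad and linear speed of each of pipette, marker, bottle, vial below 0.02 m/s and contact force between pipette and pipette_rest above 0.02 N and angle between the y axis of pipette and the y axis of pipette_rest, either way round below 0.16 rad and horizontal distance between marker and marker_rest below 0.018 m and z of marker in the frame of marker_rest between 0 and 0.006 m and contact force between marker and marker_rest above 0.02 N and angle between the y axis of marker and the y axis of marker_rest, either way round below 0.16 rad and horizontal distance between bottle and bottle_well below 0.013 m and z of bottle in the frame of bottle_well between 0 and 0.006 m and contact force between bottle and bottle_well above 0.02 N and horizontal distance between vial and vial_well below 0.013 m and z of vial in the frame of vial_well between 0 and 0.006 m and contact force between vial and vial_well above 0.02 N); the robot touches nothing.
It fails at once if the tape roll is shifted by more than 30 mm (distance of tape_roll from where it was at the start of the episode above 0.03 m).
It fails at once if the forceps are shifted by more than 30 mm (distance of forceps from where it was at the start of the episode above 0.03 m).
It also fails if it takes over 112 s, if anything falls off the work surface, if the arm or the gripper's body presses on something with over 40 N, if the wrist force passes 120 N, or if a joint passes its speed limit or range.

## Working session

There is one attempt and no reset: what is moved stays moved. The work goes in short steps, Python scripts to look and compute and a tool call to move; the robot and the scene stay as the last step left them, time stands still between calls to the robot, and variables do not carry over. Pictures are saved under pics/ and viewed, at most 14 in all, crops included, and the job is handed in when it is done.

Besides the shell and the picture viewer there is one more tool, called after ">>>" by a JSON object that holds its "method" and its "body". arm_command: Moves the arm, as the interface text tells. Its arguments: {"type":"object","properties":{"targets":{"type":"array"}},"required":["targets"]}

```bash
mkdir -p pics
cat > h.py <<'E'
import numpy as np, cv2
from scipy.spatial.transform import Rotation as Rn
def ray(p,u,v):
    xd,yd=(u-p["cx"])/p["fx"],(v-p["cy"])/p["fy"]
    x,y=xd,yd
    for _ in range(30):
        s=1+p["k1"]*(x*x+y*y); x,y=xd/s,yd/s
    R=np.array(p["R"]);t=np.array(p["t"])
    return -R.T@t, R.T@np.array([x,y,1.])
def px2w(p,u,v,z=0.):
    c,d=ray(p,u,v); return c+d*(z-c[2])/d[2]
def w2px(p,X):
    c=np.array(p["R"])@np.array(X)+np.array(p["t"]); x,y=c[:2]/c[2]; s=1+p["k1"]*(x*x+y*y)
    return x*s*p["fx"]+p["cx"],y*s*p["fy"]+p["cy"]
E
python3 - <<'E'
from h import *
from cell import observe, eyes, order, nets
s=observe();print({k:np.round(s[k],3) for k in("time_s","tool_pos","tool_rot","finger_gap")})
for n in("top","scene"):
    p=eyes.snapshot(n); cv2.imwrite(f"pics/{n}0.png",np.array(p["pixels"]))
    R=np.array(p["R"]);print(n,p["fx"],p["k1"],-R.T@np.array(p["t"]))
    for l in "pipette marker bottle vial pipette_rest marker_rest bottle_well vial_well tape_roll forceps".split():
        for b in nets.boxes_of(l,p):
            e=b["extent"];u,v=e[0]+e[2]/2,e[1]+e[3]/2
            print(l,round(b["confidence"],2),np.round(e),np.round(px2w(p,u,v)[:2],3))
E
```

```text
{'time_s': np.float64(0.0), 'tool_pos': array([0.171, 0.496, 0.231]), 'tool_rot': array([-5.190e-01, -3.098e+00,  2.000e-03]), 'finger_gap': np.float64(0.085)}
top 372.7144571529544 -0.08781733062334653 [0.35434473 0.01419692 1.12932321]
pipette 0.62 [339. 169.  75.   9.] [ 0.645 -0.214]
marker 0.52 [368. 237.  46.   8.] [ 0.429 -0.219]
bottle 0.83 [441. 181.  31.  25.] [ 0.542 -0.453]
vial 0.62 [371. 234.  44.  12.] [ 0.431 -0.224]
pipette_rest 0.78 [206. 184.  83.  25.] [0.634 0.198]
marker_rest 0.56 [220. 248.  58.  24.] [0.44  0.214]
bottle_well 0.74 [160. 227.  32.  32.] [0.525 0.434]
vial_well 0.85 [300. 127.  17.  22.] [ 0.797 -0.021]
vial_well 0.71 [304. 170.  16.  18.] [ 0.661 -0.008]
vial_well 0.64 [342. 210.  17.  16.] [ 0.518 -0.11 ]
vial_well 0.33 [370. 235.  45.  10.] [ 0.433 -0.223]
tape_roll 0.79 [302. 204.  22.  25.] [0.543 0.005]
scene 466.6054133736702 -0.0816948027227693 [-0.17783137 -0.86422593  0.69138722]
pipette 0.71 [352. 212.  56.  43.] [ 0.655 -0.199]
marker 0.89 [303. 249.  39.  36.] [ 0.437 -0.206]
marker 0.46 [292. 208.  21.  18.] [0.552 0.003]
marker 0.3 [259. 212.  15.  21.] [0.452 0.042]
bottle 0.79 [409. 249.  31.  53.] [ 0.6   -0.389]
vial 0.55 [260. 210.  11.  25.] [0.454 0.046]
vial 0.48 [409. 252.  34.  52.] [ 0.596 -0.397]
pipette_rest 0.63 [259. 165.  61.  37.] [0.65  0.185]
marker_rest 0.82 [209. 186.  42.  28.] [0.448 0.221]
bottle_well 0.77 [200. 160.  34.  18.] [0.529 0.434]
bottle_well 0.75 [409. 251.  32.  49.] [ 0.599 -0.391]
bottle_well 0.29 [260. 164.  57.  39.] [0.648 0.188]
vial_well 0.75 [308. 229.  25.  16.] [ 0.519 -0.109]
vial_well 0.73 [325. 193.  20.  20.] [ 0.673 -0.002]
vial_well 0.46 [357. 186.  25.  12.] [ 0.806 -0.02 ]
tape_roll 0.67 [292. 206.  24.  22.] [ 0.551 -0.003]
```

View pics/top0.png

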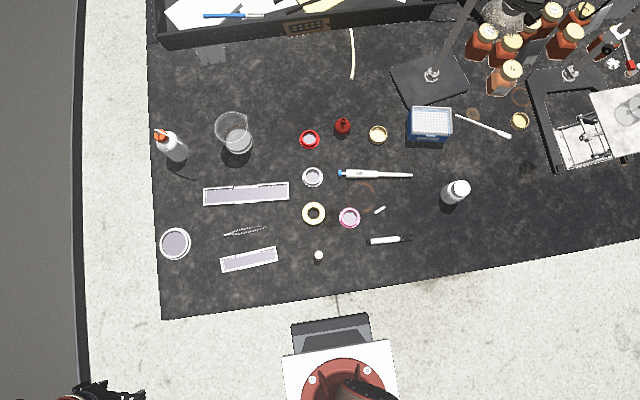

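View pics/scene0.png

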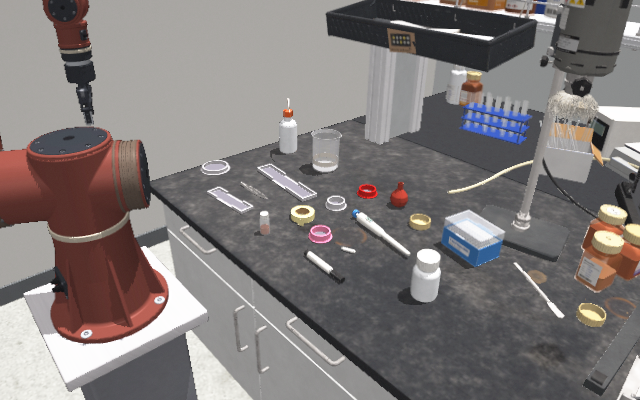

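The top view shows pipette (375,174), marker (385,240), bottle (455,191), vial (319,255), long tray (246,193), short tray (249,260) and bottle well (175,243). There are three rings that could be the vial well: pale (313,177), red (310,139) and pink (349,217). The pale metal one fits the description. I'll enlarge to confirm and measure by segmentation.

Run:
```python
from h import *
from cell import eyes
p=eyes.snapshot("top"); im=np.array(p["pixels"])
c=im[120:290,150:480]; cv2.imwrite("pics/crop1.png",cv2.resize(c,None,fx=2.4,fy=2.4,interpolation=cv2.INTER_CUBIC)[:, :800])
g=cv2.resize(im,None,fx=4,fy=4,interpolation=cv2.INTER_CUBIC).max(2)
m=(g>125).astype(np.uint8)
m=cv2.morphologyEx(m,cv2.MORPH_CLOSE,np.ones((7,7)))
cs,_=cv2.findContours(m,cv2.RETR_EXTERNAL,cv2.CHAIN_APPROX_NONE)
for k in cs:
    if cv2.contourArea(k)<300: continue
    P=(k[:,0,:]+.5)/4-.5
    u,v=P.mean(0)
    if not(150<u<480 and 120<v<290): continue
    W=np.array([px2w(p,a,b,.010)[:2] for a,b in P]).astype(np.float32)
    (x,y),(w,h),a=cv2.minAreaRect(W)
    if w>h: w,h=h,w; a+=90
    print(np.round([u,v],1),"c",np.round([x,y],4),"wh",np.round([w,h],3),"long-axis dir deg from x",round(a-90+180 if False else a+90,1))
```

```text
[294.  263.6] c [0.4081 0.0811] wh [0.017 0.034] long-axis dir deg from x 157.7
[318.4 254.4] c [0.4249 0.0071] wh [0.027 0.028] long-axis dir deg from x 171.0
[250.8 258.9] c [0.4378 0.2112] wh [0.064 0.182] long-axis dir deg from x 96.2
[384.6 239.5] c [ 0.4365 -0.1985] wh [0.019 0.093] long-axis dir deg from x 266.8
[294.1 236. ] c [0.489  0.0697] wh [0.014 0.025] long-axis dir deg from x 148.6
[174.5 243.4] c [0.5229 0.4338] wh [0.1 0.1] long-axis dir deg from x 217.9
[245.4 230.3] c [0.5271 0.2159] wh [0.025 0.134] long-axis dir deg from x 90.3
[349.2 217.4] c [ 0.52   -0.1035] wh [0.066 0.066] long-axis dir deg from x 215.7
[379.4 209.3] c [ 0.5298 -0.1991] wh [0.012 0.042] long-axis dir deg from x 113.1
[313.1 212.8] c [0.5508 0.0033] wh [0.071 0.073] long-axis dir deg from x 170.9
[363.4 185. ] c [ 0.611  -0.1665] wh [0.021 0.063] long-axis dir deg from x 244.8
[245.5 193.3] c [0.6429 0.2004] wh [0.063 0.27 ] long-axis dir deg from x 265.1
[454.6 192.5] c [ 0.5499 -0.4485] wh [0.063 0.098] long-axis dir deg from x 100.8
[373.6 173.4] c [ 0.6465 -0.2081] wh [0.028 0.235] long-axis dir deg from x 261.1
[312.3 177. ] c [ 0.6644 -0.011 ] wh [0.065 0.066] long-axis dir deg from x 261.1
[309.1 138.9] c [ 0.7891 -0.0212] wh [0.065 0.066] long-axis dir deg from x 227.5
[173.5 146.3] c [0.8483 0.4292] wh [0.072 0.152] long-axis dir deg from x 220.5
[378.1 133.4] c [ 0.7749 -0.2418] wh [0.058 0.06 ] long-axis dir deg from x 261.3
[342.3 124.4] c [ 0.8219 -0.1341] wh [0.048 0.048] long-axis dir deg from x 133.6
[234.1 131.7] c [0.8502 0.2202] wh [0.115 0.154] long-axis dir deg from x 187.3
[431.3 120.2] c [ 0.794  -0.4244] wh [0.116 0.137] long-axis dir deg from x 258.5
[297.9 274. ] c [ 0.6472 -0.1053] wh [1.347 1.941] long-axis dir deg from x 259.6
```

View pics/crop1.png

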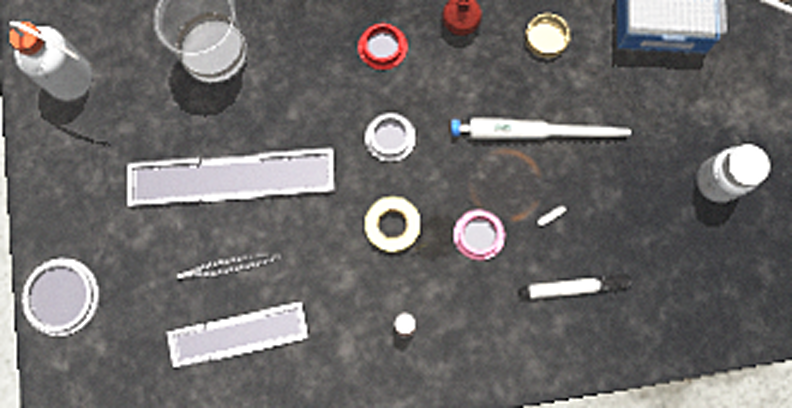

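The crop confirms the pale metal ring at (390,137) in the crop, which is (312,177) in the full picture. It matches the vial_well, and the red and pink rings are the look-alikes. Next: exact centres and axes.

```bash
cat >> h.py <<'E'
def plan(s,pos,ang=None):
    """shift (cm, tool axes) and turn to bring TCP to pos with finger line at world angle ang (deg, mod 180)"""
    R=Rn.from_rotvec(s["tool_rot"]).as_matrix(); d=R.T@(np.array(pos)-s["tool_pos"])*100
    yaw=np.degrees(np.arctan2(R[1,1],R[0,1])); t=0
    if ang is not None: t=-np.radians((ang-yaw+90)%180-90)
    return np.round(d,2),round(t,3),"yaw",round(yaw,1)
E
python3 - <<'E'
from h import *
from cell import eyes
p=eyes.snapshot("top"); im=np.array(p["pixels"])
g=cv2.resize(im,None,fx=4,fy=4,interpolation=cv2.INTER_CUBIC).max(2)
def seg(n,u0,v0,u1,v1,z,th=110):
    m=np.zeros_like(g);m[v0*4:v1*4,u0*4:u1*4]=(g[v0*4:v1*4,u0*4:u1*4]>th)*255
    m=cv2.morphologyEx(m,cv2.MORPH_CLOSE,np.ones((9,9)))
    k=max(cv2.findContours(m,cv2.RETR_EXTERNAL,cv2.CHAIN_APPROX_NONE)[0],key=cv2.contourArea)
    P=(cv2.convexHull(k)[:,0,:]+.5)/4-.5
    W=np.array([px2w(p,a,b,z)[:2] for a,b in P])
    f=np.zeros((2000,2000),np.uint8);cv2.fillPoly(f,[np.round((W-[0,-1])*[1000,1000]).astype(int)],1)
    M=cv2.moments(f,True);c=np.array([M["m10"],M["m01"]])/M["m00"]
    a=.5*np.degrees(np.arctan2(2*M["mu11"],M["mu20"]-M["mu02"]))
    d=np.array([np.cos(np.radians(a)),np.sin(np.radians(a))]);e=np.array([-d[1],d[0]])
    print(n,"centre",np.round(c/1000-[0,1],4),"axis deg",round(a,1),"ext",np.round([np.ptp(W@d),np.ptp(W@e)],3),"mid",np.round(d*(W@d).max()/2+d*(W@d).min()/2+e*((W@e).max()+(W@e).min())/2,4))
seg("prest",195,175,298,215,.010)
seg("mrest",214,242,284,278,.009)
seg("bwell",155,222,196,265,.002)
seg("vwell",298,162,328,192,.002)
seg("pip",334,163,418,186,.013)
seg("pip2",334,163,418,186,.013,150)
seg("marker white",364,230,420,250,.009)
seg("vial",310,245,328,262,.061,170)
seg("cap",446,176,476,200,.107,200)
print("marker ends",px2w(p,368.3,242.5,.009),px2w(p,412.5,238,.009))
print("clip",im[232:248,362:370].max(2)); print(im[232:248,400:418].max(2))
E
```

```text
prest centre [0.6312 0.206 ] axis deg 84.6 ext [0.294 0.098] mid [0.631  0.2134]
mrest centre [0.4384 0.2051] axis deg -86.1 ext [0.197 0.086] mid [0.4358 0.2043]
bwell centre [0.5163 0.4341] axis deg 31.9 ext [0.154 0.108] mid [0.5122 0.4323]
vwell centre [ 0.6656 -0.012 ] axis deg 60.2 ext [0.072 0.068] mid [ 0.6649 -0.0133]
pip centre [ 0.6489 -0.2062] axis deg 81.8 ext [0.235 0.04 ] mid [ 0.6518 -0.208 ]
pip2 centre [ 0.6463 -0.1921] axis deg 79.4 ext [0.234 0.027] mid [ 0.6433 -0.2067]
marker white centre [ 0.434  -0.1957] axis deg 89.9 ext [0.099 0.031] mid [ 0.4336 -0.2016]
vial centre [0.421  0.0069] axis deg 61.9 ext [0.025 0.025] mid [0.4206 0.0067]
cap centre [ 0.5367 -0.4166] axis deg -81.1 ext [0.069 0.054] mid [ 0.5356 -0.4166]
marker ends [ 0.43562774 -0.14716018  0.009     ] [ 0.42768885 -0.28213019  0.009     ]
clip [[ 87  81  93 105  94  92  83  88]
 [ 80  79  86  87  90  82  86  88]
 [ 84  95  86  85  86  88  79  80]
 [ 87  93  80  84  84  89  80  84]
 [ 91  86  85  82  86  88  80  83]
 [ 99  84  81  83  85  83  88  92]
 [106  91  90  89  86  82  88  84]
 [100  94 
[... 806 characters left out ...]
 94  81  76  81  75  82]
 [118  79 110  92  72  78  70  63  58  76  64  80  61  81  79  85  79  82]
 [ 71  89 112  81  62  63  63  56  53  46  32  64  65  78  76  80  79  82]
 [ 28  36  30  51  60  59  37  68  64  67  56  72  83  78  74  83  76  80]
 [ 59  62  59  77  80  80  57  82  81  78  76  74  83  79  78  74  85  85]
 [ 81  77  84  71  78  75  80  79  72  73  74  73  79  83  82  79  89  88]
 [ 84  75  72  71  69  77  73  71  72  69  78  74  81  83  80  80  81  79]
 [ 80  75  74  77  71  73  76  70  70  71  80  70  81  84  82  78  72  79]
 [ 76  78  79  77  80  82  82  77  79  75  79  78  79  93  81  78  73  74]
 [ 76  81  79  81  83  84  77  73  77  82  90  84  76  85  83  78  74  73]]
```

Run:
```python
from h import *
from cell import observe
print(plan(observe(),[.421,.007,.2],0))
```

```text
(array([-39.57, -38.12,   3.13]), np.float64(1.239), 'yaw', np.float64(71.0))
```

>>> {"method": "arm_command", "body": {"targets": [[0,[-39.6,-38.1,3.1],1.24],[0,[-39.6,-38.1,3.1],1.24],[0,[-39.6,-38.1,3.1],1.24],[0,[-39.6,-38.1,3.1],1.24],[0,[-39.6,-38.1,3.1],1.24]]}}

```text
time_s: 1.62
tool_pos: [0.266, 0.3096, 0.2195]
tool_rot: [1.454, 2.785, 0.001]
ft_force: [2.3, -0.6, 0.7]
finger_gap: 0.0852
grip_force: 0.0
```

Run:
```python
from h import *
from cell import observe
s=observe();print(s["tool_pos"],s["joints"]);print(plan(s,[.421,.007,.2],0))
```

```text
[0.26604159 0.30958991 0.21953427] [ 6.81431993e-01  7.57032790e-02 -4.54411196e-01  1.04013796e+00
 -9.72174918e-05  1.64355131e+00]
(array([-33.68,  -4.59,   1.95]), np.float64(0.609), 'yaw', np.float64(34.9))
```

>>> {"method": "arm_command", "body": {"targets": [[0,[-20,-2.7,1.2],0.61],[0,[-20,-2.7,1.2],0.61],[0,[-20,-2.7,1.2],0.61],[0,[-20,-2.7,1.2],0.61],[0,[-20,-2.7,1.2],0.61]]}}

```text
time_s: 2.03
tool_pos: [0.3597, 0.1298, 0.2077]
tool_rot: [2.224, 2.218, 0.001]
ft_force: [1.2, 0.2, 0.2]
finger_gap: 0.0856
grip_force: 0.0
```

>>> {"method": "arm_command", "body": {"targets": [[0,[-12.3,6.3,0.8],0],[0,[-12.3,6.3,0.8],0],[0,[-12.3,6.3,0.8],0],[0,[-12.3,6.3,0.8],0],[0,[-12.3,6.3,0.8],0]]}}

```text
time_s: 2.45
tool_pos: [0.4239, 0.0065, 0.1994]
tool_rot: [2.221, 2.22, -0.0]
ft_force: [0.4, 0.7, -0.4]
finger_gap: 0.0853
grip_force: 0.0
```

Run:
```python
from h import *
from cell import observe,eyes,nets
p=eyes.snapshot("wrist");cv2.imwrite("pics/w1.png",np.array(p["pixels"]))
s=observe();print(s["tool_pos"],s["joints"]);print(plan(s,[.421,.007,.2],0))
R=np.array(p["R"]);print(p["fx"],-R.T@np.array(p["t"]),R)
for l in ("vial","tape_roll","vial_well"):
  for b in nets.boxes_of(l,p): print(l,b["confidence"],b["extent"])
```

```text
[0.42278768 0.00813929 0.19939245] [-1.54084766e-01  1.20731373e-01 -4.59201022e-01  9.91168219e-01
  9.42182106e-05  1.41596426e+00]
(array([-0.11, -0.18, -0.06]), np.float64(0.001), 'yaw', np.float64(0.0))
294.1044177221886 [0.42343888 0.07475146 0.34337771] [[ 9.99999309e-01 -5.64604313e-04  1.03100227e-03]
 [-8.24266716e-04 -9.62129113e-01  2.72592901e-01]
 [ 8.38050172e-04 -2.72593563e-01 -9.62128914e-01]]
vial 0.93 [309.3, 169.3, 22.9, 35.0]
tape_roll 0.68 [400.1, 157.4, 63.5, 58.4]
vial_well 0.75 [375.6, 242.8, 41.0, 50.0]
vial_well 0.74 [493.3, 166.7, 58.8, 53.8]
vial_well 0.68 [587.9, 180.7, 50.9, 47.6]
```

View pics/w1.png

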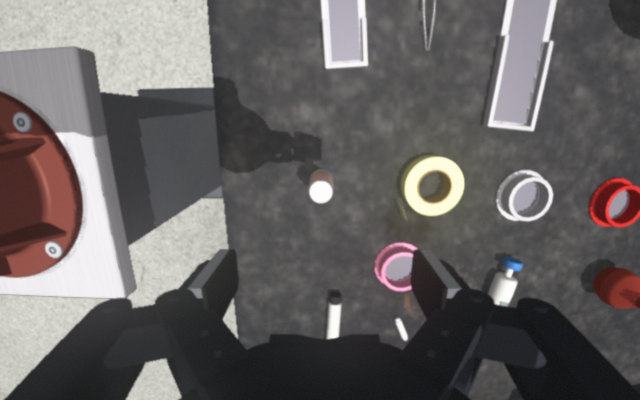

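The wrist view shows the vial cap at (320,191), the pale vial well at (524,196), the tape at (433,186) and the pink ring at (399,266), which I leave alone.

Run:
```python
from h import *
from cell import observe,eyes
p=eyes.snapshot("wrist");im=np.array(p["pixels"])
def seg(n,box,z,th):
    u0,v0,u1,v1=box;m=(im[v0:v1,u0:u1].min(2)>th).astype(np.uint8)
    k=max(cv2.findContours(m,cv2.RETR_EXTERNAL,cv2.CHAIN_APPROX_NONE)[0],key=cv2.contourArea)[:,0,:]+[u0,v0]
    W=np.array([px2w(p,a,b,z)[:2] for a,b in k],np.float32); (c,r)=cv2.minEnclosingCircle(W)
    print(n,np.round(k.mean(0)),np.round(c,4),round(r,4),"rect",cv2.minAreaRect(W))
seg("vialcap",(305,170,336,210),.061,150)
seg("vwell flange",(490,160,560,225),.003,130)
seg("vwell ring",(490,160,560,225),.020,170)
print(observe()["tool_pos"])
```

```text
vialcap [323. 196.] [0.4206 0.0059] 0.0119 rect ((0.420776903629303, 0.005761131644248962), (0.02284950017929077, 0.022528070956468582), 0.26326805353164673)
vwell flange [525. 201.] [ 0.6711 -0.0143] 0.0376 rect ((0.6707457900047302, -0.012768357992172241), (0.06255630403757095, 0.07371073216199875), 89.93675231933594)
vwell ring [524. 200.] [ 0.6587 -0.0103] 0.0346 rect ((0.6606332659721375, -0.011710349470376968), (0.06038815528154373, 0.06405345350503922), 63.968318939208984)
[0.42185074 0.01045025 0.19965988]
```

>>> {"method": "arm_command", "body": {"targets": [[0.3,[0,-0.1,4],0],[0.3,[0,-0.1,8],0],[0.3,[0,-0.1,10.5],0],[0.3,[0,-0.1,10.5],0],[0.3,[0,-0.1,10.5],0]]}}

```text
time_s: 3.12
tool_pos: [0.4203, 0.0104, 0.0945]
tool_rot: [-2.214, -2.226, 0.002]
ft_force: [0.9, -0.0, 1.2]
finger_gap: 0.0598
grip_force: 0.0
```

Run:
```python
from h import *
from cell import observe,eyes
for i in range(4):
    p=eyes.snapshot("wrist");s=observe();print(np.round(s["tool_pos"],4),s["finger_gap"])
    R=np.array(p["R"]);print(-R.T@p["t"])
print(plan(s,[.4207,.006,.024],0))
im=np.array(p["pixels"]);cv2.imwrite("pics/w2.png",im)
```

```text
[0.4217 0.0101 0.0956] 0.059501506269338526
[0.41983496 0.07852207 0.23854274]
[0.4225 0.0098 0.0962] 0.05973798719407723
[0.42083558 0.07823272 0.23963994]
[0.4228 0.0096 0.0964] 0.05962028351068828
[0.42141828 0.07800672 0.24019338]
[0.4228 0.0095 0.0963] 0.05980436414227784
[0.42166334 0.07784293 0.24037316]
(array([-0.34, -0.24,  7.23]), np.float64(0.005), 'yaw', np.float64(0.3))
```

View pics/w2.png

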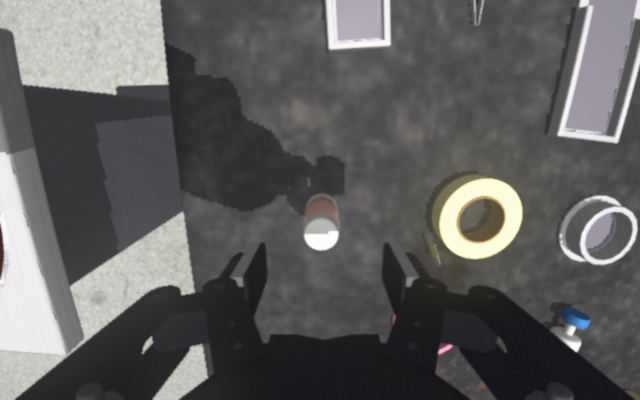

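The vial cap at (321,235) sits between the fingertips at about (255,270) and (395,270). I'll descend and grip.

>>> {"method": "arm_command", "body": {"targets": [[0.3,[-0.35,-0.2,3],0],[0.3,[-0.35,-0.2,6],0],[0.3,[-0.35,-0.2,7.2],0],[0.3,[-0.35,-0.2,7.2],0],[0.5,[-0.35,-0.2,7.2],0]]}}

```text
time_s: 3.73
tool_pos: [0.4199, 0.0059, 0.0233]
tool_rot: [2.217, 2.226, 0.0]
ft_force: [0.6, -1.0, 0.7]
finger_gap: 0.049
grip_force: 0.0
```

>>> {"method": "arm_command", "body": {"targets": [[1,[0,0,0],0],[1,[0,0,0],0],[1,[0,0,0],0],[1,[0,0,0],0],[1,[0,0,0],0]]}}

```text
time_s: 4.15
tool_pos: [0.4209, 0.0057, 0.0242]
tool_rot: [2.215, 2.224, 0.003]
ft_force: [-1.3, 0.5, 9.6]
finger_gap: 0.0246
grip_force: 58.3
```

>>> {"method": "arm_command", "body": {"targets": [[1,[0,0,0],0],[1,[0,0,0],0],[1,[0,0,-2.5],0],[1,[0,0,-5.5],0],[1,[0,0,-8],0]]}}

```text
time_s: 4.57
tool_pos: [0.4198, 0.0059, 0.105]
tool_rot: [2.216, 2.225, 0.001]
ft_force: [0.9, -0.5, -0.4]
finger_gap: 0.0245
grip_force: 59.5
```

Run:
```python
from h import *
from cell import observe,eyes
p=eyes.snapshot("scene");cv2.imwrite("pics/s1.png",np.array(p["pixels"])[100:350,150:500]);s=observe();print(np.round(s["tool_pos"],4),s["finger_gap"],s["grip_force"])
print(plan(s,[.664,-.012,.105],0))
```

```text
[0.4224 0.0055 0.1089] 0.024471952282583406 59.47193884989247
(array([-1.86, 24.15,  0.56]), np.float64(0.004), 'yaw', np.float64(0.2))
```

View pics/s1.png

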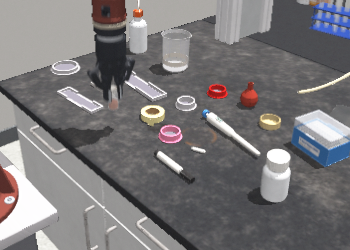

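Vial held: gap 24.5 mm, so on the cap. Moving over the vial well.

>>> {"method": "arm_command", "body": {"targets": [[1,[-0.3,4,0],0],[1,[-0.7,8,0],0],[1,[-1,12,0],0],[1,[-1.3,16,0],0],[1,[-1.6,20,0],0]]}}

```text
time_s: 5.03
tool_pos: [0.6218, -0.0094, 0.104]
tool_rot: [2.216, 2.225, 0.002]
ft_force: [1.6, 0.0, 0.3]
finger_gap: 0.0244
grip_force: 59.4
```

>>> {"method": "arm_command", "body": {"targets": [[1,[-0.2,3,0],0],[1,[-0.2,4.2,0],0],[1,[-0.2,4.2,0],0],[1,[-0.2,4.2,0],0],[1,[-0.2,4.2,0],0]]}}

```text
time_s: 5.45
tool_pos: [0.6604, -0.011, 0.103]
tool_rot: [-2.217, -2.226, 0.001]
ft_force: [0.1, -0.8, -1.0]
finger_gap: 0.0244
grip_force: 59.4
```

Run:
```python
from h import *
from cell import observe,eyes
for i in range(2): p=eyes.snapshot("wrist")
s=observe();im=np.array(p["pixels"]);cv2.imwrite("pics/w3.png",im)
print(np.round(s["tool_pos"],4),s["finger_gap"]); print(plan(s,[.664,-.012,.028],0))
for z,r in((.020,.0245),(.003,.022),(.001,.032)): print(z,[np.round(w2px(p,[.664+a,-.012+b,z])) for a,b in((0,0),(r,0),(-r,0),(0,r),(0,-r))])
```

```text
[ 0.6604 -0.011   0.1031] 0.024496459519933286
(array([-0.1 ,  0.36,  7.51]), np.float64(0.004), 'yaw', np.float64(0.2))
0.02 [array([329., 209.]), array([359., 209.]), array([299., 209.]), array([329., 179.]), array([329., 237.])]
0.003 [array([329., 203.]), array([354., 203.]), array([303., 203.]), array([329., 178.]), array([329., 227.])]
0.001 [array([329., 203.]), array([366., 203.]), array([292., 203.]), array([329., 166.]), array([328., 237.])]
```

View pics/w3.png

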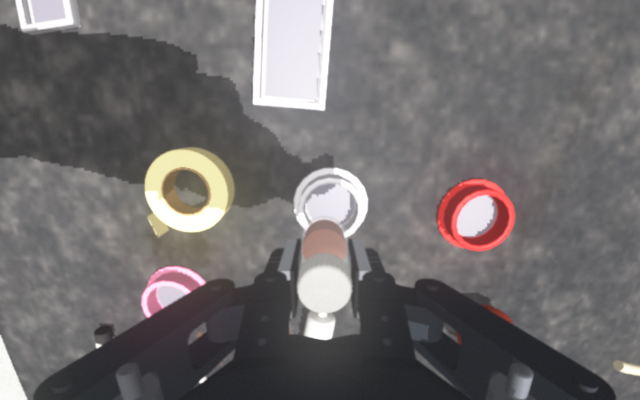

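The ring's flange spans columns 294 to 368 with its top at 168, about 2 px off the prediction, so I correct by 1.5 mm. I'll lower the vial in and release it.

>>> {"method": "arm_command", "body": {"targets": [[1,[-0.25,0.5,2],0],[1,[-0.25,0.5,4.5],0],[1,[-0.25,0.5,6.5],0],[1,[-0.25,0.5,7.55],0],[1,[-0.25,0.5,7.55],0]]}}

```text
time_s: 5.97
tool_pos: [0.6653, -0.0136, 0.0268]
tool_rot: [-2.216, -2.225, 0.001]
ft_force: [-0.4, -0.1, -0.7]
finger_gap: 0.0244
grip_force: 63.5
```

>>> {"method": "arm_command", "body": {"targets": [[1,[0,0,0],0],[0.5,[0,0,0],0],[0.5,[0,0,0],0],[0.5,[0,0,0],0],[0.5,[0,0,0],0]]}}

```text
time_s: 6.38
tool_pos: [0.6666, -0.0136, 0.0274]
tool_rot: [2.217, 2.226, 0.0]
ft_force: [0.3, 0.1, 0.1]
finger_gap: 0.0426
grip_force: 0.0
```

>>> {"method": "arm_command", "body": {"targets": [[0.5,[0,0,0],0],[0.4,[0,0,-2],0],[0.4,[0,0,-5],0],[0.4,[0,0,-9],0],[0.4,[0,0,-12],0]]}}

```text
time_s: 6.8
tool_pos: [0.6667, -0.0136, 0.1496]
tool_rot: [2.216, 2.225, 0.001]
ft_force: [0.6, -0.1, 1.6]
finger_gap: 0.0509
grip_force: 0.0
```

Run:
```python
from h import *
from cell import observe,eyes
p=eyes.snapshot("wrist")
s=observe();im=np.array(p["pixels"]);cv2.imwrite("pics/w4.png",im)
print(np.round(s["tool_pos"],4),s["finger_gap"],s["joints"]); print(plan(s,[.6465,-.208,.15],-9))
```

```text
[ 0.6697 -0.0139  0.1559] 0.051213039071199846 [-1.29873741e-01  6.04773087e-01  1.43510821e-01  1.10002370e+00
  2.60352204e-05  1.43684036e+00]
(array([-19.39,  -2.41,   0.59]), np.float64(0.161), 'yaw', np.float64(0.2))
```

View pics/w4.png

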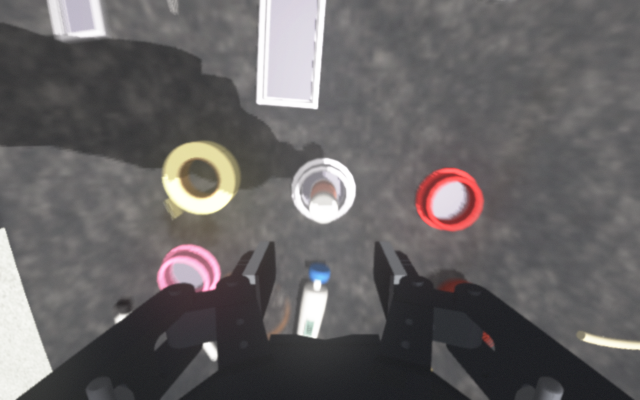

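The vial stands upright in its well at (323,195). Next the pipette; hover first, then check the ends from closer.

>>> {"method": "arm_command", "body": {"targets": [[0.2,[-4,-0.5,0.5],0.08],[0.2,[-8,-1,0.5],0.165],[0.2,[-12,-1.5,0.5],0.165],[0.2,[-16,-2,0.5],0.165],[0.2,[-19.4,-2.4,0.5],0.165]]}}

```text
time_s: 7.27
tool_pos: [0.6426, -0.2102, 0.1419]
tool_rot: [2.393, 2.035, -0.0]
ft_force: [-0.1, -0.4, 0.5]
finger_gap: 0.0684
grip_force: 0.0
```

>>> {"method": "arm_command", "body": {"targets": [[0.2,[0,0,2],0],[0.2,[0,0,5],0],[0.2,[0,0,7],0],[0.2,[0,0,7],0],[0.2,[0,0,7],0]]}}

```text
time_s: 7.68
tool_pos: [0.6424, -0.2074, 0.0712]
tool_rot: [-2.391, -2.034, 0.002]
ft_force: [0.0, -0.6, -0.1]
finger_gap: 0.0683
grip_force: 0.0
```

Run:
```python
from h import *
from cell import observe,eyes
for i in range(2): p=eyes.snapshot("wrist")
s=observe();im=np.array(p["pixels"]);cv2.imwrite("pics/w5.png",im)
print(np.round(s["tool_pos"],4),s["finger_gap"]); print(plan(s,[.645,-.2075,.004],-9.5))
q=eyes.snapshot("top");t=np.array(q["pixels"]);print(px2w(q,338.5,173.2,.013),px2w(q,413,175.5,.013))
```

```text
[ 0.6442 -0.2079  0.0736] 0.06846660720950916
(array([0.06, 0.06, 6.96]), np.float64(0.005), 'yaw', np.float64(-9.2))
[ 0.66148513 -0.09396449  0.013     ] [ 0.61844012 -0.32297152  0.013     ]
```

View pics/w5.png

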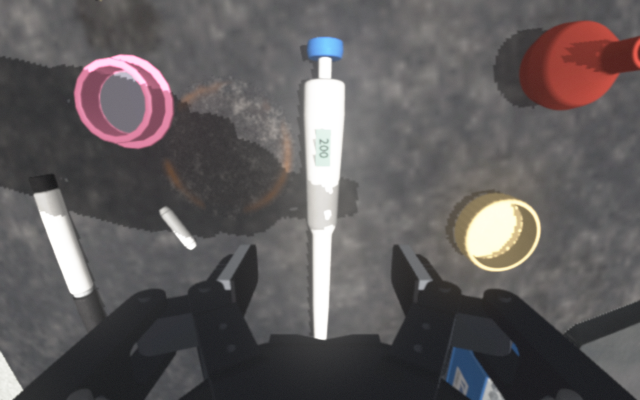

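The wrist view shows the pipette from (325,38) at the blue end down to (321,335). It is almost parallel to the tool and midway between the fingers at (250,270) and (398,270).

Run:
```python
from h import *
from cell import observe,eyes
p=eyes.snapshot("wrist");s=observe()
a=px2w(p,325,38,.015)[:2];b=px2w(p,320.5,330,.013)[:2]
d=(b-a)/np.linalg.norm(b-a);c=a+.116*d
print(a,b,"ang",np.degrees(np.arctan2(-d[1],-d[0])),"centre",c)
print(plan(s,[c[0],c[1],.004],np.degrees(np.arctan2(-d[1],-d[0]))-90))
```

```text
[ 0.66389194 -0.09116092] [ 0.62539289 -0.30611318] ang 79.84569927436269 centre [ 0.64344117 -0.20534396]
(array([ 0.25, -0.16,  6.99]), np.float64(0.017), 'yaw', np.float64(-9.2))
```

>>> {"method": "arm_command", "body": {"targets": [[0.2,[0.2,-0.15,2.5],0.015],[0.2,[0.2,-0.15,5],0.015],[0.2,[0.2,-0.15,6.5],0.015],[0.3,[0.2,-0.15,6.9],0.015],[0.4,[0.2,-0.15,6.9],0.015]]}}

```text
time_s: 8.3
tool_pos: [0.642, -0.2053, 0.0029]
tool_rot: [-2.407, -2.018, 0.001]
ft_force: [-0.4, -1.0, 1.1]
finger_gap: 0.0517
grip_force: 0.0
```

>>> {"method": "arm_command", "body": {"targets": [[1,[0,0,0],0],[1,[0,0,0],0],[1,[0,0,0],0],[1,[0,0,0],0],[1,[0,0,0],0]]}}

```text
time_s: 8.72
tool_pos: [0.6435, -0.2061, 0.0051]
tool_rot: [2.406, 2.016, 0.002]
ft_force: [-0.3, -0.0, 6.9]
finger_gap: 0.0255
grip_force: 60.6
```

>>> {"method": "arm_command", "body": {"targets": [[1,[0,0,0],0],[1,[0,0,-1.5],0],[1,[0,0,-4],0],[1,[0,0,-7],0],[1,[0,0,-8],0]]}}

```text
time_s: 9.13
tool_pos: [0.6443, -0.2064, 0.088]
tool_rot: [2.404, 2.014, 0.004]
ft_force: [0.9, -0.5, -0.7]
finger_gap: 0.0257
grip_force: 59.6
```

Run:
```python
from h import *
from cell import observe,eyes
p=eyes.snapshot("wrist");s=observe();print(s["tool_pos"],s["finger_gap"],s["grip_force"])
cv2.imwrite("pics/w6.png",np.array(p["pixels"]))
q=eyes.snapshot("top");im=np.array(q["pixels"]);cv2.imwrite("pics/t2.png",cv2.resize(im[165:285,155:295],None,fx=5,fy=5,interpolation=cv2.INTER_CUBIC))
g=cv2.resize(im,None,fx=4,fy=4,interpolation=cv2.INTER_CUBIC).min(2)
for n,(u0,v0,u1,v1),z in(("prest",(195,175,298,215),.009),("mrest",(214,242,284,278),.008),("bwell",(155,222,196,265),.012)):
  for th in(130,150,170):
    m=np.zeros_like(g);m[v0*4:v1*4,u0*4:u1*4]=(g[v0*4:v1*4,u0*4:u1*4]>th)*255
    m=cv2.morphologyEx(m,cv2.MORPH_CLOSE,np.ones((5,5)))
    k=max(cv2.findContours(m,cv2.RETR_EXTERNAL,cv2.CHAIN_APPROX_NONE)[0],key=cv2.contourArea)[:,0,:]
    W=np.array([px2w(q,(a+.5)/4-.5,(b+.5)/4-.5,z)[:2] for a,b in k],np.float32)
    r=cv2.minAreaRect(W);bx=cv2.boxPoints(r);e=bx[[0,1]]-bx[[1,2]];l=e[np.argmax(np.linalg.norm(e,axis=1))]
    print(n,th,np.round(r[0],4),np.round(r[1],4),"axis",round(np.degrees(np.arctan2(l[1],l[0]))%180,1))
```

```text
[ 0.6448439  -0.20668605  0.08849094] 0.02560723096929195 59.60049211978912
prest 130 [0.6433 0.2008] [0.2698 0.0624] axis 85.1
prest 150 [0.6433 0.2005] [0.2692 0.0609] axis 85.3
prest 170 [0.643  0.2005] [0.2692 0.0601] axis 85.4Traceback (most recent call last):
  File "<stdin>", line 11, in <module>
ValueError: max() iterable argument is empty
```

View pics/t2.png

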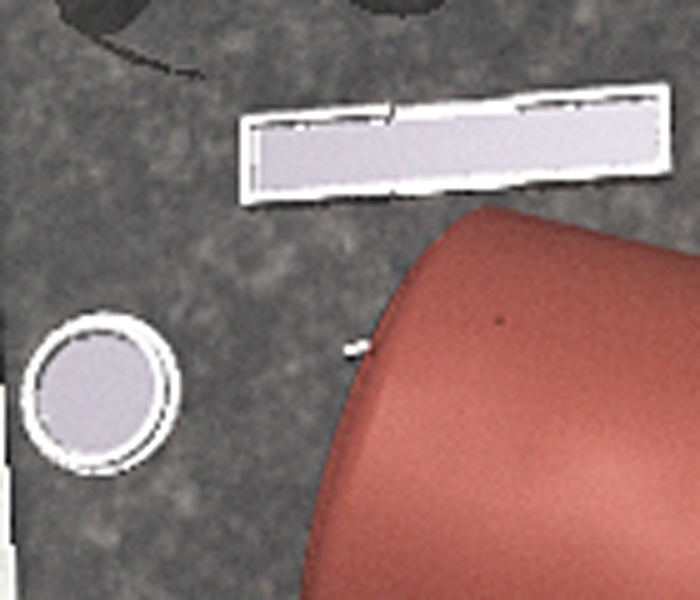

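Pipette held. The tray is centred at (0.643, 0.2005) with its axis at 85.3°. Carry it high over the vial.

>>> {"method": "arm_command", "body": {"targets": [[1,[1,-0.2,-3.5],0],[1,[5,-0.9,-5],-0.03],[1,[9,-1.6,-5],-0.06],[1,[13,-2.3,-5],-0.09],[1,[17,-3,-5],-0.09]]}}

```text
time_s: 9.65
tool_pos: [0.6415, -0.0312, 0.1318]
tool_rot: [-2.313, -2.124, 0.001]
ft_force: [0.7, 0.8, -1.1]
finger_gap: 0.0255
grip_force: 59.6
```

>>> {"method": "arm_command", "body": {"targets": [[1,[4,-0.4,0],0],[1,[8,-0.8,0],0],[1,[12,-1.2,0],0],[1,[16,-1.6,0],0],[1,[20,-1.9,0],0]]}}

```text
time_s: 10.07
tool_pos: [0.6393, 0.1699, 0.1314]
tool_rot: [-2.314, -2.123, 0.003]
ft_force: [0.9, -0.3, -1.2]
finger_gap: 0.0257
grip_force: 59.6
```

>>> {"method": "arm_command", "body": {"targets": [[1,[3.3,-0.3,0],0],[1,[3.3,-0.3,2],0],[1,[3.3,-0.3,4],0],[1,[3.3,-0.3,4],0],[1,[3.3,-0.3,4],0]]}}

```text
time_s: 10.48
tool_pos: [0.6387, 0.2009, 0.091]
tool_rot: [-2.313, -2.123, 0.006]
ft_force: [0.3, -0.7, -0.0]
finger_gap: 0.0256
grip_force: 59.6
```

Run:
```python
from h import *
from cell import observe,eyes
for i in range(2): p=eyes.snapshot("wrist")
s=observe();print(s["tool_pos"],s["finger_gap"],s["grip_force"],s["joints"])
print(plan(s,[.643,.2005,.009],-4.7))
im=np.array(p["pixels"]).copy()
a=np.radians(85.3);d=np.array([np.cos(a),np.sin(a)]);e=np.array([-d[1],d[0]])
for i in(-1,1):
  for j in(-1,1):
    X=np.array([.643,.2005])+i*.133*d+j*.0275*e
    u,v=w2px(p,[*X,.012]);print(round(u),round(v)); cv2.circle(im,(int(u),int(v)),3,(0,0,255),1)
cv2.imwrite("pics/w7.png",im)
```

```text
[0.64070001 0.20074486 0.09341422] 0.02559329660564779 59.584813714027405 [ 1.94859450e-01  6.61389359e-01  7.52767568e-02  9.84559346e-01
 -3.74508990e-05  1.85231047e+00]
(array([-0.  ,  0.23,  8.44]), np.float64(-0.005), 'yaw', np.float64(-5.0))
358 345
299 345
368 24
288 24
```

View pics/w7.png

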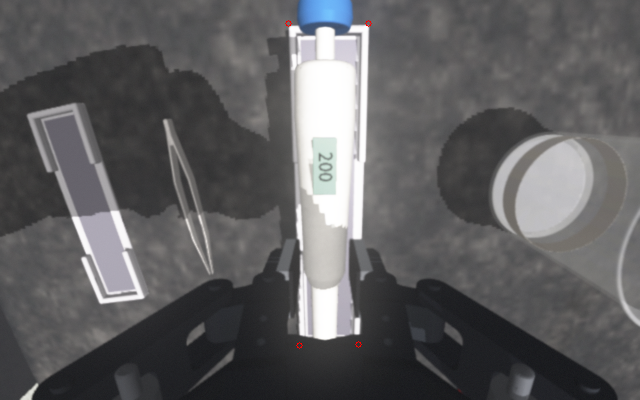

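The observed tray corners (289,26) and (368,26) match the prediction within 2 px. Lower and release.

>>> {"method": "arm_command", "body": {"targets": [[1,[0,0.2,3],0],[1,[0,0.2,6],0],[1,[0,0.2,7.5],0],[1,[0,0.2,8.3],0],[1,[0,0.2,8.5],0]]}}

```text
time_s: 11.0
tool_pos: [0.6424, 0.2005, 0.008]
tool_rot: [-2.315, -2.123, 0.001]
ft_force: [-1.0, 0.7, 0.1]
finger_gap: 0.0255
grip_force: 59.9
```

>>> {"method": "arm_command", "body": {"targets": [[1,[0,0,0],0],[1,[0,0,0],0],[0.4,[0,0,0],0],[0.4,[0,0,0],0],[0.4,[0,0,0],0]]}}

```text
time_s: 11.42
tool_pos: [0.643, 0.2011, 0.0089]
tool_rot: [2.314, 2.123, 0.002]
ft_force: [-0.4, -0.1, -0.9]
finger_gap: 0.0514
grip_force: 0.0
```

>>> {"method": "arm_command", "body": {"targets": [[0.4,[0,0,0],0],[0.4,[0,0,-1.5],0],[0.4,[0,0,-5],0],[0.4,[0,0,-9],0],[0.4,[0,0,-13],0]]}}

```text
time_s: 11.83
tool_pos: [0.6417, 0.2009, 0.1392]
tool_rot: [-2.314, -2.123, 0.002]
ft_force: [1.3, 0.5, 0.9]
finger_gap: 0.0511
grip_force: 0.0
```

Run:
```python
from h import *
from cell import observe,eyes
p=eyes.snapshot("wrist")
s=observe();print(s["tool_pos"],s["finger_gap"])
cv2.imwrite("pics/w8.png",np.array(p["pixels"]))
print(plan(s,[.4317,-.2147,.14],-3.3))
```

```text
[0.64594981 0.20178193 0.14866036] 0.051311943025169206
(array([-43.33, -17.78,   0.56]), np.float64(-0.028), 'yaw', np.float64(-4.9))
```

View pics/w8.png

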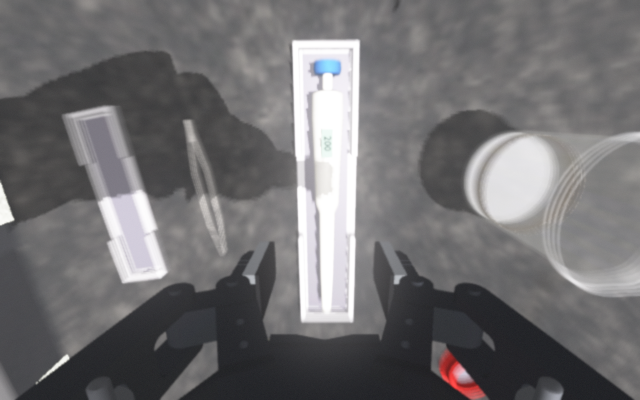

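The pipette lies in its tray: body spans (327,62) to (325,312) inside the walls. On to the marker.

>>> {"method": "arm_command", "body": {"targets": [[0.2,[-3.7,-1.5,0],0],[0.2,[-7.4,-3,0],0],[0.2,[-11.1,-4.6,0],0],[0.2,[-14.8,-6.1,0],0],[0.2,[-18.5,-7.6,0],0]]}}

```text
time_s: 12.3
tool_pos: [0.5497, 0.022, 0.1381]
tool_rot: [2.314, 2.124, 0.0]
ft_force: [-0.8, -0.7, 0.5]
finger_gap: 0.0683
grip_force: 0.0
```

>>> {"method": "arm_command", "body": {"targets": [[0.2,[-3.7,-1.5,0],0],[0.2,[-7.4,-3,0],0],[0.2,[-11.1,-4.6,0],0],[0.2,[-14.8,-6.1,0],0],[0.2,[-18.5,-7.6,0],0]]}}

```text
time_s: 12.72
tool_pos: [0.4582, -0.156, 0.1383]
tool_rot: [2.314, 2.124, 0.001]
ft_force: [1.4, -0.3, 0.4]
finger_gap: 0.0685
grip_force: 0.0
```

>>> {"method": "arm_command", "body": {"targets": [[0.2,[-3,-1.3,1.5],-0.02],[0.2,[-6,-2.6,3],-0.02],[0.2,[-6,-2.6,3],-0.02],[0.2,[-6,-2.6,3],-0.02],[0.2,[-6,-2.6,3],-0.02]]}}

```text
time_s: 13.13
tool_pos: [0.4283, -0.2121, 0.1083]
tool_rot: [2.294, 2.146, 0.001]
ft_force: [-0.5, -0.2, -0.2]
finger_gap: 0.0685
grip_force: 0.0
```

Run:
```python
from h import *
from cell import observe,eyes,nets
for i in range(3): p=eyes.snapshot("wrist")
s=observe();im=np.array(p["pixels"])
print(s["tool_pos"],s["finger_gap"],nets.boxes_of("marker",p))
# white body near expected
ue,ve=w2px(p,[.4365,-.1985,.012]);print("expect white centre",ue,ve)
u0,v0,u1,v1=[int(x) for x in(ue-35,40,ue+35,335)]
m=(im[v0:v1,u0:u1].min(2)>150).astype(np.uint8)
for k in cv2.findContours(m,cv2.RETR_EXTERNAL,cv2.CHAIN_APPROX_NONE)[0]:
    if cv2.contourArea(k)<150: continue
    k=k[:,0,:]+[u0,v0];W=np.array([px2w(p,a,b,.012)[:2] for a,b in k],np.float32)
    bx=cv2.boxPoints(cv2.minAreaRect(W));e=bx[[0,1]]-bx[[1,2]];l=e[np.argmax(np.linalg.norm(e,axis=1))]
    print(k.min(0),k.max(0),cv2.minAreaRect(W)[:2],"axis",np.degrees(np.arctan2(l[1],l[0]))%180)
cv2.imwrite("pics/w9.png",im)
print(plan(s,[.4317,-.2147,.003],-3.3))
```

```text
[ 0.42890463 -0.21144166  0.10849759] 0.06830181846582944 [{'extent': [316.5, 116.9, 23.9, 162.0], 'confidence': 0.6}]
expect white centre 332.42102233886186 187.68515786359362
[322 134] [341 239] ((0.4359060525894165, -0.19960632920265198), (0.09036480635404587, 0.015747837722301483)) axis 86.958824
(array([-0.3 ,  0.29, 10.55]), np.float64(-0.007), 'yaw', np.float64(-3.7))
```

>>> {"method": "arm_command", "body": {"targets": [[0.2,[0,0.6,3.5],-0.01],[0.2,[0,0.6,7],-0.01],[0.2,[0,0.6,9.5],-0.01],[0.4,[0,0.6,10.5],-0.01],[0.5,[0,0.6,10.5],-0.01]]}}

```text
time_s: 13.75
tool_pos: [0.4331, -0.211, 0.0014]
tool_rot: [-2.279, -2.157, 0.001]
ft_force: [0.3, 0.7, -0.0]
finger_gap: 0.0451
grip_force: 0.0
```

>>> {"method": "arm_command", "body": {"targets": [[1,[0,0,0],0],[1,[0,0,0],0],[1,[0,0,0],0],[1,[0,0,0],0],[1,[0,0,0],0]]}}

```text
time_s: 14.17
tool_pos: [0.4354, -0.2132, 0.0048]
tool_rot: [2.28, 2.157, 0.001]
ft_force: [-0.8, 2.5, 7.2]
finger_gap: 0.0151
grip_force: 59.6
```

>>> {"method": "arm_command", "body": {"targets": [[1,[0,0,0],0],[1,[0,0,-1.5],0],[1,[0,0,-5],0],[1,[0,0,-9],0],[1,[0,0,-11],0]]}}

```text
time_s: 14.58
tool_pos: [0.4357, -0.2136, 0.1179]
tool_rot: [2.279, 2.155, 0.002]
ft_force: [2.0, -1.5, 0.1]
finger_gap: 0.0153
grip_force: 58.7
```

Run:
```python
from h import *
from cell import observe,eyes,nets
for i in range(3): p=eyes.snapshot("wrist")
s=observe();im=np.array(p["pixels"])
print(s["tool_pos"],s["finger_gap"],s["grip_force"],nets.boxes_of("marker",p))
cv2.imwrite("pics/w10.png",im)
import glob
i8=cv2.imread("pics/w7.png")  # hover at (.6407,.2007,.0934) : tray corners read by eye
R=np.array(p["R"]);tp=s["tool_pos"];Rt=Rn.from_rotvec(s["tool_rot"]).as_matrix()
# camera mount in the tool frame, from this shot
Rc=R@Rt; c=Rt.T@(-R.T@np.array(p["t"])-tp)
a=np.radians(-5.0);Rt7=np.array([[-np.sin(a),np.cos(a),0],[np.cos(a),np.sin(a),0],[0,0,-1.]]).T
q=dict(p);q["R"]=Rc@Rt7.T;q["t"]=-q["R"]@(np.array([.6407,.2007,.0934])+Rt7@c)
C=np.array([px2w(q,u,v,.010)[:2] for u,v in((28,115),(82,103),(145,296),(97,302))]);print(C,C.mean(0))
d=(C[0]+C[1]-C[2]-C[3]);print("axis",np.degrees(np.arctan2(d[1],d[0])),np.linalg.norm(d)/2)
print("check prest corners",px2w(q,289,26,.012),px2w(q,368,26,.012))
```

```text
[ 0.43578364 -0.21365668  0.11579175] 0.015137631419070615 58.68622004985809 [{'extent': [305.0, 114.5, 34.3, 223.0], 'confidence': 0.91}]
[[0.41452066 0.29602031]
 [0.4634652  0.29916367]
 [0.4710133  0.12942315]
 [0.42196551 0.1259259 ]] [0.44274117 0.21263326]
axis 92.5261553411814 0.17008275137261247
check prest corners [0.62881611 0.33382152 0.012     ] [0.6838143  0.32909484 0.012     ]
```

>>> {"method": "arm_command", "body": {"targets": [[1,[4,-0.2,0],-0.03],[1,[8,-0.4,0],-0.06],[1,[12,-0.5,0],-0.108],[1,[16,-0.7,0],-0.108],[1,[20,-0.9,0],-0.108]]}}

```text
time_s: 15.2
tool_pos: [0.4352, -0.0106, 0.1122]
tool_rot: [-2.163, -2.277, 0.001]
ft_force: [1.5, 0.1, -0.7]
finger_gap: 0.0153
grip_force: 58.6
```

>>> {"method": "arm_command", "body": {"targets": [[1,[4,0.2,0],0],[1,[8,0.5,0],0],[1,[12,0.7,0],0],[1,[16,1,0],0],[1,[20,1.2,0],0]]}}

```text
time_s: 15.62
tool_pos: [0.4368, 0.1899, 0.1122]
tool_rot: [-2.162, -2.278, 0.002]
ft_force: [2.2, 0.1, 0.1]
finger_gap: 0.0152
grip_force: 58.6
```

>>> {"method": "arm_command", "body": {"targets": [[1,[2.5,0.2,1],0],[1,[2.5,0.2,2],0],[1,[2.5,0.2,2],0],[1,[2.5,0.2,2],0],[1,[2.5,0.2,2],0]]}}

```text
time_s: 16.03
tool_pos: [0.4383, 0.2123, 0.0929]
tool_rot: [-2.164, -2.277, 0.002]
ft_force: [0.1, -0.5, -0.5]
finger_gap: 0.0154
grip_force: 58.7
```

Run:
```python
from h import *
from cell import observe,eyes,nets
for i in range(3): p=eyes.snapshot("wrist")
s=observe();im=np.array(p["pixels"]).copy()
print(s["tool_pos"],s["finger_gap"],s["grip_force"])
a=np.radians(93);d=np.array([np.cos(a),np.sin(a)]);e=np.array([-d[1],d[0]])
for i in(-1,1):
  for j in(-1,1):
    u,v=w2px(p,[*(np.array([.4405,.212])+i*.0855*d+j*.0225*e),.010]);print(round(u),round(v)); cv2.circle(im,(int(u),int(v)),3,(0,0,255),1)
cv2.imwrite("pics/w11.png",im)
print(plan(s,[.4405,.212,.007],3))
```

```text
[0.43898673 0.21237605 0.09345983] 0.015111612395430825 58.66348743438721
352 300
301 300
357 97
296 97
(array([-0.05,  0.15,  8.65]), np.float64(-0.002), 'yaw', np.float64(2.9))
```

View pics/w11.png

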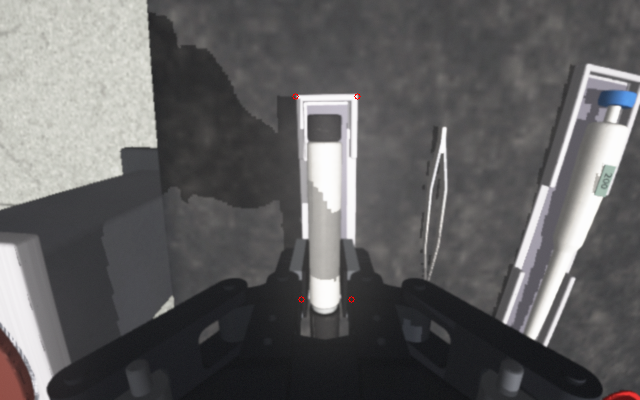

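The tray corners at (297,97) and (357,97) coincide with the prediction and the marker is aligned. Lower and release.

>>> {"method": "arm_command", "body": {"targets": [[1,[0,0.15,3],0],[1,[0,0.15,6],0],[1,[0,0.15,7.7],0],[1,[0,0.15,8.4],0],[1,[0,0.15,8.6],0]]}}

```text
time_s: 16.6
tool_pos: [0.4392, 0.2123, 0.0067]
tool_rot: [-2.163, -2.277, 0.004]
ft_force: [-8.1, -4.1, 24.1]
finger_gap: 0.015
grip_force: 64.0
```

>>> {"method": "arm_command", "body": {"targets": [[1,[0,0,0],0],[1,[0,0,0],0],[0.5,[0,0,0],0],[0.5,[0,0,0],0],[0.5,[0,0,0],0]]}}

```text
time_s: 17.02
tool_pos: [0.4406, 0.2132, 0.0075]
tool_rot: [2.163, 2.278, 0.001]
ft_force: [-0.1, -0.5, -0.0]
finger_gap: 0.0428
grip_force: 0.0
```

>>> {"method": "arm_command", "body": {"targets": [[0.5,[0,0,0],0],[0.5,[0,0,-1.5],0],[0.5,[0,0,-5],0],[0.5,[0,0,-9],0],[0.2,[0,0,-13],0]]}}

```text
time_s: 17.43
tool_pos: [0.4393, 0.2129, 0.1384]
tool_rot: [-2.162, -2.278, 0.002]
ft_force: [1.3, 0.6, 0.1]
finger_gap: 0.0537
grip_force: 0.0
```

Run:
```python
from h import *
from cell import observe,eyes,nets
for i in range(3): p=eyes.snapshot("wrist")
s=observe();im=np.array(p["pixels"])
print(s["tool_pos"],s["finger_gap"],nets.boxes_of("marker",p))
print("want ends",w2px(p,[.4405-.0036,.212+.0695,.012]),w2px(p,[.4405+.0036,.212-.0695,.012]))
cv2.imwrite("pics/w12.png",im)
q=eyes.snapshot("top");t=np.array(q["pixels"])
b=nets.boxes_of("bottle",q);print(b)
hsv=t[170:215,435:480];m=cv2.resize(hsv,None,fx=4,fy=4,interpolation=cv2.INTER_CUBIC).min(2)
c=cv2.HoughCircles(m,cv2.HOUGH_GRADIENT,1,40,param1=120,param2=12,minRadius=28,maxRadius=42);print(c)
for u,v,r in c[0][:3]: print(px2w(q,435+(u+.5)/4-.5,170+(v+.5)/4-.5,.107))
print("yaw plan",plan(s,[.54,-.43,.25],0))
```

```text
[0.44238946 0.21394222 0.14018151] 0.06841170223372316 [{'extent': [306.0, 120.5, 20.0, 141.8], 'confidence': 0.59}]
want ends (np.float64(319.5061091825668), np.float64(121.53086061666806)) (np.float64(320.0485877561252), np.float64(261.54396558323754))
[{'extent': [441.0, 180.1, 32.0, 27.2], 'confidence': 0.61}]
[[[106.5  76.5  35.8]
  [ 62.5  95.5  41.4]]]
[ 0.53653127 -0.42464499  0.107     ]
[ 0.52790102 -0.38962967  0.107     ]
yaw plan (array([-64.8 ,   6.46, -11.04]), np.float64(0.052), 'yaw', np.float64(3.0))
```

The marker's detected ends, rows 120 to 262, match the wanted 121 to 262. Now the bottle.

>>> {"method": "arm_command", "body": {"targets": [[0,[-3,0.3,-2],0],[0,[-6.5,0.6,-4],0],[0,[-10,1,-6],0],[0,[-13.5,1.4,-7.5],0],[0,[-17.3,1.8,-8.5],0]]}}

```text
time_s: 18.15
tool_pos: [0.4668, 0.0401, 0.2223]
tool_rot: [-2.161, -2.279, 0.001]
ft_force: [2.0, 0.5, -0.1]
finger_gap: 0.0856
grip_force: 0.0
```

>>> {"method": "arm_command", "body": {"targets": [[0,[-4,0.4,-0.5],0],[0,[-8,0.8,-1],0],[0,[-12,1.2,-1.5],0],[0,[-16,1.6,-2],0],[0,[-20,2,-2.5],0]]}}

```text
time_s: 18.57
tool_pos: [0.4967, -0.1591, 0.2457]
tool_rot: [-2.161, -2.276, 0.001]
ft_force: [1.3, 0.9, 0.2]
finger_gap: 0.0856
grip_force: 0.0
```

>>> {"method": "arm_command", "body": {"targets": [[0,[-4,0.4,0],0],[0,[-8,0.8,0],0],[0,[-12,1.2,0],0],[0,[-16,1.6,0],0],[0,[-20,2,0],0]]}}

```text
time_s: 18.98
tool_pos: [0.5272, -0.3577, 0.245]
tool_rot: [-2.161, -2.276, 0.0]
ft_force: [1.8, -0.5, 0.1]
finger_gap: 0.0856
grip_force: 0.0
```

>>> {"method": "arm_command", "body": {"targets": [[0,[-4,0.4,0],0],[0,[-6,0.6,0],0],[0,[-6,0.6,0],0],[0,[-6,0.6,0],0],[0,[-6,0.6,0],0]]}}

```text
time_s: 19.4
tool_pos: [0.5365, -0.4147, 0.2455]
tool_rot: [-2.161, -2.276, -0.0]
ft_force: [0.7, -0.2, -0.0]
finger_gap: 0.0854
grip_force: 0.0
```

```bash
cat > cap.py <<'E'
from h import *
from cell import observe,eyes,nets
for i in range(2): p=eyes.snapshot("wrist")
s=observe();im=np.array(p["pixels"])
print(s["tool_pos"],s["finger_gap"],s["joints"]);b=nets.boxes_of("bottle",p);print(b[:2])
ue,ve=w2px(p,[.5365,-.4246,.107]);print("expect",ue,ve)
L=im.min(2);x0,y0=int(ue-80),max(0,int(ve-80));m=L[y0:y0+160,x0:x0+160]
c=cv2.HoughCircles(m,cv2.HOUGH_GRADIENT,1,30,param1=120,param2=12,minRadius=18,maxRadius=60)
for u,v,r in (c[0][:3] if c is not None else []): print("circle",u+x0,v+y0,r,px2w(p,u+x0,v+y0,.107))
cv2.imwrite("pics/cap.png",im)
print(plan(s,[.5365,-.4246,.082],0))
E
python3 cap.py
```

```text
[ 0.53692747 -0.41430845  0.24666866] 0.08536694363746665 [-7.64986071e-01  5.95310427e-01  3.64563499e-01  1.34124650e+00
  1.78827808e-04  7.52731239e-01]
[{'extent': [298.0, 163.8, 54.4, 60.9], 'confidence': 0.76}]
expect 323.9046668672089 201.66474381593613
circle 325.5 202.5 25.4 [ 0.53813826 -0.42538112  0.107     ]
(array([-1.04, -0.09, 16.47]), np.float64(0.053), 'yaw', np.float64(3.0))
```

>>> {"method": "arm_command", "body": {"targets": [[0,[-1.1,0.1,3.5],0],[0,[-1.1,0.1,7],0],[0,[-1.1,0.1,10],0],[0,[-1.1,0.1,11],0],[0,[-1.1,0.1,11],0]]}}

```text
time_s: 19.97
tool_pos: [0.5373, -0.4245, 0.1347]
tool_rot: [-2.159, -2.276, -0.0]
ft_force: [0.3, 0.5, 0.1]
finger_gap: 0.0857
grip_force: 0.0
```

```bash
sed -i 's/maxRadius=60/maxRadius=50/' cap.py; python3 cap.py
```

```text
[ 0.53916785 -0.42655905  0.13875591] 0.085493074126721 [-7.75562672e-01  6.57426933e-01  1.92715821e-01  1.10456609e+00
  1.94980562e-05  7.42592575e-01]
[{'extent': [283.3, 163.9, 82.4, 103.7], 'confidence': 0.55}]
expect 321.9351530243691 230.19793798252525
circle 324.5 235.5 38.0 [ 0.53830958 -0.42810818  0.107     ]
circle 328.5 196.5 30.9 [ 0.53940127 -0.40242015  0.107     ]
(array([ 0.22, -0.26,  5.68]), np.float64(0.053), 'yaw', np.float64(3.0))
```

>>> {"method": "arm_command", "body": {"targets": [[0,[-0.1,0,2],0],[0,[-0.1,0,4],0],[0,[-0.1,0,5.3],0],[0.2,[-0.1,0,5.3],0],[0.3,[-0.1,0,5.3],0]]}}

```text
time_s: 20.53
tool_pos: [0.5392, -0.4281, 0.0857]
tool_rot: [2.162, 2.277, -0.0]
ft_force: [0.0, -0.3, 0.6]
finger_gap: 0.0635
grip_force: 0.0
```

>>> {"method": "arm_command", "body": {"targets": [[1,[0,0,0],0],[1,[0,0,0],0],[1,[0,0,0],0],[1,[0,0,0],0],[1,[0,0,0],0]]}}

```text
time_s: 20.95
tool_pos: [0.5399, -0.4288, 0.087]
tool_rot: [2.16, 2.275, 0.0]
ft_force: [0.5, 1.3, 6.6]
finger_gap: 0.0465
grip_force: 61.7
```

>>> {"method": "arm_command", "body": {"targets": [[1,[0,0,0],0],[1,[0,0,-1],0],[1,[0,0,-3],0],[1,[0,0,-6],0],[1,[0,0,-9],0]]}}

```text
time_s: 21.37
tool_pos: [0.5381, -0.4272, 0.1758]
tool_rot: [-2.162, -2.278, 0.0]
ft_force: [0.2, -0.3, -1.5]
finger_gap: 0.047
grip_force: 61.9
```

Run:
```python
from h import *
from cell import observe,eyes,nets
q=eyes.snapshot("top");t=np.array(q["pixels"])
s=observe();print(s["tool_pos"],s["finger_gap"],s["grip_force"],s["ft_force"])
# bottle well: outline circle fits
L=cv2.resize(t[215:270,150:200],None,fx=4,fy=4,interpolation=cv2.INTER_CUBIC).min(2)
for th in (130,150,170):
    k=max(cv2.findContours((L>th).astype(np.uint8),cv2.RETR_EXTERNAL,cv2.CHAIN_APPROX_NONE)[0],key=cv2.contourArea)[:,0,:]
    W=np.array([px2w(q,150+(a+.5)/4-.5,215+(b+.5)/4-.5,.003)[:2] for a,b in k],np.float32);print(th,cv2.fitEllipse(W))
print(plan(s,[.523,.434,.2],90))
```

```text
[ 0.54041227 -0.42937221  0.18326642] 0.04676018161897438 61.918619871139526 [ 1.31550386 -0.37658287  4.40736329]
130 ((0.5238871574401855, 0.4359208047389984), (0.09999780356884003, 0.10109180957078934), 168.351318359375)
150 ((0.5238825082778931, 0.4358713924884796), (0.0990353524684906, 0.10022100061178207), 171.9150848388672)
170 ((0.5238475799560547, 0.4358755648136139), (0.09832076728343964, 0.09924249351024628), 172.60690307617188)
(array([86.3 ,  2.76, -2.22]), np.float64(-1.519), 'yaw', np.float64(3.0))
```

Bottle held (gap 47 mm). Carrying it high to the larger well at (0.524, 0.4355).

>>> {"method": "arm_command", "body": {"targets": [[1,[1,0,-1.5],0],[1,[4,0.1,-2.5],0],[1,[8,0.3,-2.5],0],[1,[12,0.4,-2.5],0],[1,[16,0.5,-2.5],0]]}}

```text
time_s: 21.83
tool_pos: [0.5347, -0.2656, 0.2]
tool_rot: [2.163, 2.277, 0.0]
ft_force: [-0.4, 0.0, -0.8]
finger_gap: 0.0469
grip_force: 62.0
```

>>> {"method": "arm_command", "body": {"targets": [[1,[4,0.1,0],0],[1,[8,0.3,0],0],[1,[12,0.4,0],0],[1,[16,0.6,0],0],[1,[20,0.7,0],0]]}}

```text
time_s: 22.25
tool_pos: [0.5312, -0.0652, 0.2001]
tool_rot: [2.163, 2.278, 0.001]
ft_force: [1.9, -0.0, -2.3]
finger_gap: 0.0468
grip_force: 62.0
```

>>> {"method": "arm_command", "body": {"targets": [[1,[4,0.1,0],0],[1,[8,0.3,0],0],[1,[12,0.4,0],0],[1,[16,0.6,0],0],[1,[20,0.7,0],0]]}}

```text
time_s: 22.67
tool_pos: [0.5277, 0.1349, 0.2001]
tool_rot: [2.163, 2.278, 0.001]
ft_force: [1.1, 0.4, -1.3]
finger_gap: 0.0464
grip_force: 62.0
```

>>> {"method": "arm_command", "body": {"targets": [[1,[4,0.1,0],0],[1,[8,0.3,0],0],[1,[12,0.4,0],0],[1,[16,0.6,0],0],[1,[20,0.7,0],0]]}}

```text
time_s: 23.08
tool_pos: [0.5241, 0.335, 0.2001]
tool_rot: [2.162, 2.279, 0.001]
ft_force: [1.3, 0.4, -1.5]
finger_gap: 0.0467
grip_force: 62.0
```

>>> {"method": "arm_command", "body": {"targets": [[1,[4,0.1,0],0],[1,[7.5,0.3,0],0],[1,[9.5,0.4,0],0],[1,[10.3,0.4,0],0],[1,[10.3,0.4,0],0]]}}

```text
time_s: 23.5
tool_pos: [0.5226, 0.4376, 0.1992]
tool_rot: [-2.16, -2.281, 0.0]
ft_force: [-0.3, -0.2, -2.1]
finger_gap: 0.0471
grip_force: 62.1
```

Run:
```python
from h import *
from cell import observe,eyes,nets
for i in range(3): p=eyes.snapshot("wrist")
s=observe();print(s["tool_pos"],s["finger_gap"],s["grip_force"],s["joints"][5])
im=np.array(p["pixels"]);cv2.imwrite("pics/w13.png",im)
print(nets.boxes_of("bottle_well",p)[:2],nets.boxes_of("bottle",p)[:1])
for r,z in((.049,.001),(.044,.015)): print([np.round(w2px(p,[.524+a,.4355+b,z])) for a,b in((0,0),(r,0),(-r,0),(0,r),(0,-r))])
print(plan(s,[.524,.4355,.089],None))
```

```text
[0.52363392 0.43457506 0.19939531] 0.047020725905796076 62.05223321914673 2.1051473505040224
[{'extent': [282.4, 140.0, 86.1, 57.9], 'confidence': 0.68}] [{'extent': [269.0, 169.7, 107.2, 144.4], 'confidence': 0.55}]
[array([325., 179.]), array([366., 181.]), array([284., 177.]), array([327., 137.]), array([323., 219.])]
[array([325., 182.]), array([364., 184.]), array([286., 180.]), array([327., 143.]), array([323., 218.])]
(array([ 0.1 ,  0.04, 11.04]), 0, 'yaw', np.float64(2.9))
```

The well's box (columns 282 to 368, top 140) matches the prediction. Lower and release.

>>> {"method": "arm_command", "body": {"targets": [[1,[0,0,3],0],[1,[0,0,6],0],[1,[0,0,8.5],0],[1,[0,0,10],0],[1,[0,0,10.6],0]]}}

```text
time_s: 24.17
tool_pos: [0.5226, 0.4336, 0.0905]
tool_rot: [-2.164, -2.276, 0.007]
ft_force: [0.5, -0.0, -1.9]
finger_gap: 0.0468
grip_force: 62.2
```

>>> {"method": "arm_command", "body": {"targets": [[1,[0,0,0.2],0],[1,[0,0,0.4],0],[1,[0,0,0.4],0],[1,[0,0,0.4],0],[1,[0,0,0.4],0]]}}

```text
time_s: 24.58
tool_pos: [0.5242, 0.4361, 0.0902]
tool_rot: [2.163, 2.278, 0.003]
ft_force: [0.2, 0.3, -2.1]
finger_gap: 0.0465
grip_force: 62.2
```

It is still hanging (Fz about −2 N), so go a little lower.

>>> {"method": "arm_command", "body": {"targets": [[1,[0,0,0.1],0],[1,[0,0,0.2],0],[1,[0,0,0.2],0],[1,[0,0,0.2],0],[1,[0,0,0.2],0]]}}

```text
time_s: 25.0
tool_pos: [0.5243, 0.4365, 0.0899]
tool_rot: [2.162, 2.278, 0.005]
ft_force: [-3.4, -1.8, 14.8]
finger_gap: 0.0467
grip_force: 63.8
```

Contact with the floor. Release and lift.

>>> {"method": "arm_command", "body": {"targets": [[0.2,[0,0,0],0],[0.1,[0,0,0],0],[0,[0,0,0],0],[0,[0,0,0],0],[0,[0,0,0],0]]}}

```text
time_s: 25.42
tool_pos: [0.5237, 0.4358, 0.0869]
tool_rot: [-2.163, -2.278, 0.0]
ft_force: [0.0, 0.7, -0.4]
finger_gap: 0.0852
grip_force: 0.0
```

>>> {"method": "arm_command", "body": {"targets": [[0,[0,0,0],0],[0,[0,0,-2],0],[0,[0,0,-5],0],[0,[0,0,-9],0],[0,[0,0,-12],0]]}}

```text
time_s: 25.83
tool_pos: [0.5237, 0.4359, 0.2095]
tool_rot: [2.163, 2.278, 0.001]
ft_force: [1.5, -0.1, 0.8]
finger_gap: 0.0852
grip_force: 0.0
```

>>> {"method": "arm_command", "body": {"targets": [[0,[-1,-4,0],0],[0,[-2,-8,0],0],[0,[-2,-12,0],0],[0,[-2,-14,0],0],[0,[-2,-14,0],0]]}}

```text
time_s: 26.25
tool_pos: [0.3807, 0.4081, 0.2076]
tool_rot: [-2.16, -2.28, 0.002]
ft_force: [0.6, 0.8, 0.1]
finger_gap: 0.0855
grip_force: 0.0
```

Run:
```python
from h import *
from cell import observe,eyes,nets
for i in range(2): p=eyes.snapshot("top")
t=np.array(p["pixels"]);s=observe();print(s["tool_pos"],s["finger_gap"])
b=eyes.snapshot("wrist");w=np.array(b["pixels"])
sc=eyes.snapshot("scene");c=np.array(sc["pixels"])
A=cv2.resize(t[155:280,145:365],(400,227),interpolation=cv2.INTER_CUBIC);B=cv2.resize(w,(400,250));C=cv2.resize(c[120:270,180:400],(800,545),interpolation=cv2.INTER_CUBIC)[:340]
top=np.zeros((250,800,3),np.uint8);top[:227,:400]=A;top[:,400:]=B
cv2.imwrite("pics/fin.png",np.vstack([top,C]))
for l in("forceps","tape_roll"):
  for d in nets.boxes_of(l,p)[:2]: print(l,d)
```

```text
[0.38463433 0.4088395  0.20758794] 0.08532066548372023
tape_roll {'extent': [301.8, 204.1, 21.1, 24.8], 'confidence': 0.86}
tape_roll {'extent': [205.3, 181.2, 83.1, 25.4], 'confidence': 0.45}
```

View pics/fin.png

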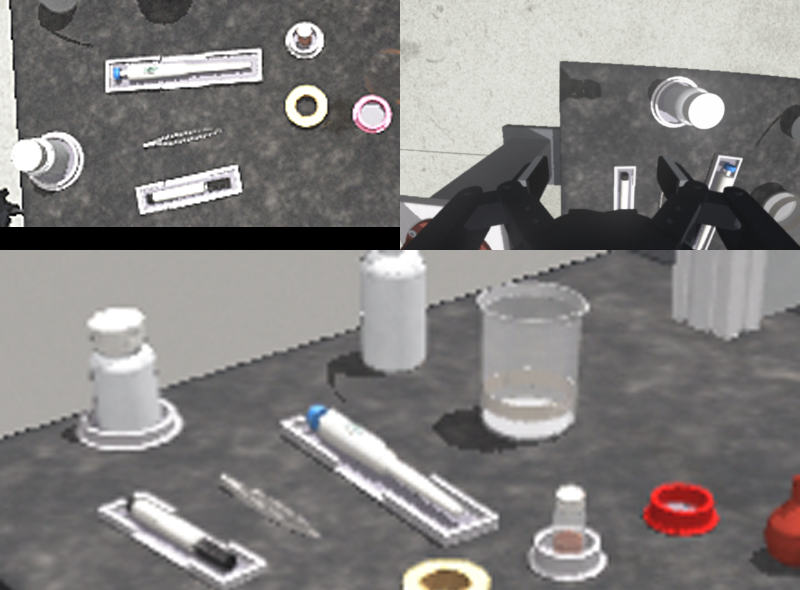

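The composite shows the bottle upright in the larger well, at (45,160) top left and (125,380) below. The vial is in the pale ring (568,530), the pipette and marker lie in their trays, and the tape and forceps are where they were. Handing in.

```bash
python3 -c "
from cell import order
print(order.finish_job())"
```

```text
the job is handed in; nothing more can be done
None
```

The job is handed in: by the last pictures, the pipette, marker, bottle and vial all sit in their holders and the tape roll and forceps did not move; the hand-in call returned no verdict.

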